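Load the drone's battery and latch it in

ROBOT

A 7-joint arm with a two-finger parallel gripper is mounted at the origin on the work surface. World frame = base frame: x ahead of the robot, y to its left, z up, the work surface at z = 0. Lengths are in m, angles in rad, forces in N, time in s.
With the tool pointing down it reaches from about 0.4 to 0.85 m from the base axis. Payload 4.5 kg.
Tool frame: the origin (TCP) lies on the centre line of the jaws, within the pads' length; the fingertips stand 22 mm ahead of it and the grasp point (between the pads) lies 3 mm ahead of it; z points along the fingers, y is the line along which they close (so a half turn about z gives the same grasp; the last joint's range is limited). The gripper opens to 85 mm and grips with 20 to 120 N. Pads are 22 mm wide; open, the fingers measure 114 mm over their backs; the gripper's body (76 mm by 85 mm) begins 54 mm behind the grasp point. The pads swing forward as they close: fully open they stand 13 mm farther back than shut.
Start: joints at [-1.272, 0.689, -0.195, 1.565, 0.157, 0.902, -0.215], TCP at [0.164, 0.603, 0.253] pointing down, gripper open.
Joint ranges: [-3.01, 3.01], [-0.46, 2.08], [-1.47, 1.51], [0.13, 2.56], [-1, 4.14], [0.04, 2.09], [-2.66, 2.66]. Speed limits (rad/s): [2.57, 2.57, 3.14, 3.14, 3.14, 3.14, 3.14].

INTERFACE

Orientations are given as a rotation vector (axis times angle).
In Python, from plant import ctrl, grab_frame, calibration, workorder gives the robot as it stands.
- The arm moves only by the tool carry_out, never from a script. Its argument "moves" is a list of rows, each an object of numbers: "fingers": the finger opening in m, from 0 to 0.0854; "x", "y", "z": the shift along the tool's x, y, z in m; "rx", "ry", "rz": the turn, a rotation vector about the tool's x, y, z in degrees. A call has 1 to 8 rows; each row is the pose to reach, as a shift and turn from the pose commanded when the call began, along the tool's axes at that moment; what a row does not reach only later rows make up. A row lasts 1/8 s, in which the tool goes at most 62.5 mm and 10.7 degrees, less where a joint would pass 70% of its speed; a pose out of reach is approached as far as the arm can. A call with a gripper value outside its range is refused whole. The fingers move at their own pace and stop on an object; the grip force is fixed at half the most. Time passes only in rows, so rows that repeat a pose let the fingers close. It gives the time, the measured TCP pose, the force, the opening and the grip force at its end, in the units of the state.
- ctrl.observe(): the state, without advancing time (a new reading comes with each control period).
- grab_frame(name): name is "scene" or "top" or "wrist"; returns (picture, depth): 384x512x3 uint8, red, green, blue; 384x512 float32, m along the optical axis (not along the pixel's ray), 0 where there is no reading.
- calibration(name): a dict with "fov_y" (degrees; the focal length in pixels is half the picture's height over the tangent of half this angle, whatever the lens; pixels are square), "cx", "cy" (the principal point, pixels), "R" (3x3) and "t" (3): a world point X has camera coordinates R X + t; the wrist camera has in their place "T_tool_cam" (4x4, takes a point from camera to tool coordinates, whose origin is the TCP and whose axes are the flange's). Camera axes: x right, y down, z forward; pixel columns grow to the right and rows downward; lengths in m; the calibration is good to about 2 mm. The wrist camera is an equidistant fisheye: a pixel r from the principal point sees the ray r / f radians off the axis. A picture is of the moment at which its call begins: read the wrist's pose just before it. calibration takes no time and is no camera call.
- workorder.job_done(): hands the job in; it is judged then, once.
The state is a dict: "t": time; "qpos": joint angles; "joint_vel": joint speeds; "joint_torque": joint torques, N m; "tcp_pos": TCP position; "orientation": TCP orientation; "contact_force": force on the tool from outside, world axes, zero at the start; "ft_torque": the same for the moment, N m; "width": finger opening in m; "grip_force": force on a finger pad.
Only numpy, scipy, OpenCV 4.12 (cv2) and the standard library are available. Lean on these libraries where they do the work, as an engineer would, in place of code of your own. Each camera call takes 0.05 s, during which the arm holds its last target. There are 200 camera calls.

TASK

Swing the latch bar open, clear of the mouth of the drone's battery bay, then pick out the one battery of the three that fills the bay snugly from side to side (not the slim one that would rattle, nor the one too wide) and slide it lengthwise, flat on the table, under the smoky cover until it is fully home against the end stop. Then swing the latch bar fully shut behind it. Leave the other two batteries and the other things on the table where they are.

Things in the scene. Friction and masses are not known exactly. Their poses are not given: they have to be found in the camera images.
- bay: Battery bay of a half-built drone, fixed on the table. Two navy side walls, inner faces 44 mm apart (y = +-22 mm), 6 mm thick, 30 mm high, x = -30 to +50 mm, roofed by a smoky acrylic cover (58 mm wide, top at 34 mm). No floor. Home battery: centre at x = +5 mm, 5 mm sticking out. White frame arms beyond it. Origin: on the table, mid-width; x points into the bay, y left, z up.
- bay_mouth (a point): Middle of the bay's mouth at table height (x = -30 mm in the bay's frame), where walls and cover begin; underside of the cover 30 mm above. In front of it 12 mm high flared guides widen from 44 to about 65 mm at x = -56 mm.
- bay_stop (a point): Middle of the end stop's face inside the bay, at table height (x = +45 mm in the bay's frame); the battery's leading end meets it when fully home.
- latch (a joint): Swing of the latch bar about its upright pivot, rad. 0 = shut, the bar lying straight across the mouth; it grows as the bar's free end swings out towards the front (-x of the bay), 1.57 = bar pointing along -x beside the mouth, stop at 2.0. It stays where it is left. May start slightly ajar.
- latch_hinge (a point): Pivot axis of the latch, 25 mm above the table, at x = -42, y = -62 mm in the bay's frame. The flat aluminium bar is 8 mm thick, 98 mm long from the pivot, between 14 and 22 mm above the table; shut, its inner face is 3 mm in front of the fully home battery's end.
- latch_pin (a point): Centre of the top of the upright round pin (10 mm diameter) near the free end of the latch bar, 92 mm from the pivot. The pin stands from 22 to 60 mm above the table; it can be pinched from above or pushed.
- pack_narrow: Hard-case drone battery, a plain grey block with black ends and a thin metal label plate on top, 80 mm long (its x), 28 mm wide (its y), 26 mm high, about 130 g; both ends alike. Lies flat on the table. Origin: centre of its underside. The slim one.
- pack_middle: Hard-case drone battery, a plain grey block with black ends and a thin metal label plate on top, 80 mm long (its x), 40 mm wide (its y), 26 mm high, about 180 g; both ends alike. Lies flat on the table. Origin: centre of its underside. The one that fits the bay.
- pack_wide: Hard-case drone battery, a plain grey block with black ends and a thin metal label plate on top, 80 mm long (its x), 52 mm wide (its y), 26 mm high, about 230 g; both ends alike. Lies flat on the table. Origin: centre of its underside. Too wide for the bay.
- motor_mount: Bystander: navy aluminium motor mount, a 40 mm disc 5 mm thick with a 20 mm boss, 17 mm high. Origin: centre of its underside.
- flight_controller: Bystander: 38 mm square circuit board on four brass feet, 13 mm high. Origin: centre of its underside.
- spare_arm: Bystander: white plastic frame arm, 150 mm long, 20 mm wide (36 mm round end), 8 mm high. Origin: underside, mid-length.
- screwdriver: Bystander: screwdriver 160 mm long lying beyond the batteries. Origin: underside.
There are look-alikes about, which are no part of the job. Leave any green or orange look-alike of the pack_middle alone.

How it is judged:
On the way, in this order (a step that is already met when the one before it is completed fails the run):
1. the latch bar is swung open (value of joint latch above 1.2 rad), for 0.2 s.
2. the 40 mm battery is flat on the table in front of the bay's mouth, lined up with it (x of pack_middle in the frame of bay between -0.17 and -0.03 m and y of pack_middle in the frame of bay between -0.02 and 0.02 m and height (world z) of pack_middle below 0.005 m), for 0.1 s.
3. that battery is fully home under the cover while the latch is still open (x of pack_middle in the frame of bay between 0 and 0.01 m and y of pack_middle in the frame of bay between -0.006 and 0.006 m and height (world z) of pack_middle below 0.004 m and angle between pack_middle's own z axis and vertical below 0.1 rad and angle between the x axis of pack_middle and the x axis of bay, either way round below 0.12 rad and value of joint latch above 0.4 rad), for 0.1 s.
At the end, for the whole second after the job is handed in: The 40 mm battery lies flat and at rest in the bay under the cover, within 5 mm of fully home, within 6 mm of the bay's middle line and about 7 degrees of its direction, and the latch is shut to within 0.08 rad (x of pack_middle in the frame of bay between 0 and 0.01 m and y of pack_middle in the frame of bay between -0.006 and 0.006 m and height (world z) of pack_middle below 0.004 m and angle between pack_middle's own z axis and vertical below 0.1 rad and angle between the x axis of pack_middle and the x axis of bay, either way round below 0.12 rad and value of joint latch below 0.08 rad and linear speed of pack_middle below 0.02 m/s); the robot touches nothing.
It fails at once if one of the other two batteries is moved more than 30 mm (distance of any of pack_narrow, pack_wide from where it was at the start of the episode above 0.03 m).
It fails at once if another loose thing on the table is moved more than 30 mm (distance of any of motor_mount, flight_controller, spare_arm, screwdriver from where it was at the start of the episode above 0.03 m).
It also fails if it takes over 72 s, if anything falls off the work surface, if the arm or the gripper's body presses on something with over 40 N, if the wrist force passes 120 N, or if a joint passes its speed limit or range.

## Working session

There is one attempt and no reset: what is moved stays moved. The work goes in short steps, Python scripts to look and compute and a tool call to move; the robot and the scene stay as the last step left them, time stands still between calls to the robot, and variables do not carry over. Pictures are saved under pics/ and viewed, at most 10 in all, crops included, and the job is handed in when it is done.

Besides the shell and the picture viewer there is one more tool, called after "Call:" as name([rows], argument=value, ...), one row to a line, values as JSON. carry_out: Moves the arm, as the interface text tells. Its arguments: {"type":"object","properties":{"moves":{"type":"array","items":{"type":"object","properties":{"fingers":{"type":"number"},"x":{"type":"number"},"y":{"type":"number"},"z":{"type":"number"},"rx":{"type":"number"},"ry":{"type":"number"},"rz":{"type":"number"}}}}},"required":["moves"]}

```bash
mkdir -p pics; ls
python3 - <<'E'
from plant import ctrl, grab_frame, calibration
import cv2,numpy as np
for n in("top","scene"):
    im,d=grab_frame(n); cv2.imwrite(f"pics/{n}0.png",im[:,:,::-1]); np.savez(f"{n}0.npz",im=im,d=d)
    print(n,calibration(n),(d>0).mean())
print(calibration("wrist")); print(ctrl.observe())
E
```

```text
pics
top {'fov_y': 57.10334580647374, 'cx': 252.55815263927073, 'cy': 190.0684962847675, 'R': array([[ 0.01131287, -0.99983688,  0.01407916],
       [-0.99765469, -0.0122365 , -0.06734525],
       [ 0.06750655, -0.01328427, -0.99763039]]), 't': array([-0.08191924,  0.51180934,  0.92146527])} 0.9962056477864584
scene {'fov_y': 52.68814025624147, 'cx': 254.30593526339612, 'cy': 186.7882048431438, 'R': array([[ 0.22996651,  0.97318909, -0.00428838],
       [ 0.54946928, -0.13347511, -0.82478355],
       [-0.80324275,  0.18731626, -0.56543232]]), 't': array([-0.06210621, -0.21600727,  1.59599567])} 0.994720458984375
{'fov_y': 65.70646984690485, 'cx': 256.5720840600717, 'cy': 193.8053869385637, 'T_tool_cam': array([[-1.71795106e-04, -9.59960904e-01, -2.80133956e-01,
         7.17163653e-02],
       [ 9.99999629e-01,  7.15977233e-05, -8.58610861e-04,
         8.32961584e-04],
       [ 8.44289811e-04, -2.80134000e-01,  9.59960535e-01,
        -1.21776530e-01],
       [ 0.00000000e+00,  0.00000000e+00,  0.00000000e+00,
         1.00000000e+00]])}
{'t': 0.1, 'qpos': array([-1.27220038,  0.68989484, -0.19452891,  1.56626356,  0.15727952,
        0.9024741 , -0.21511606]), 'joint_vel': array([ 0.00013682, -0.00018612,  0.00076202, -0.00253154,  0.00041517,
        0.0003002 ,  0.00027702]), 'joint_torque': array([-3.23909087e-03, -5.40596795e+01, -1.27135299e+00, -1.58984041e+01,
        9.36299533e-03,  4.42577584e-03, -1.33370528e-05]), 'tcp_pos': array([0.16345634, 0.60267619, 0.25256144]), 'orientation': array([-4.14621098e-01, -3.11398869e+00,  2.58623144e-03]), 'contact_force': array([0.11065276, 0.20856958, 0.40761615]), 'ft_torque': array([ 0.02032229, -0.01313368,  0.01612769]), 'grip_force': 0.0, 'width': 0.08543210588937977}
```

View pics/top0.png

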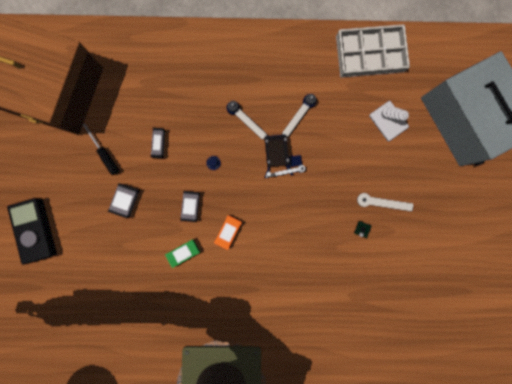

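View pics/scene0.png

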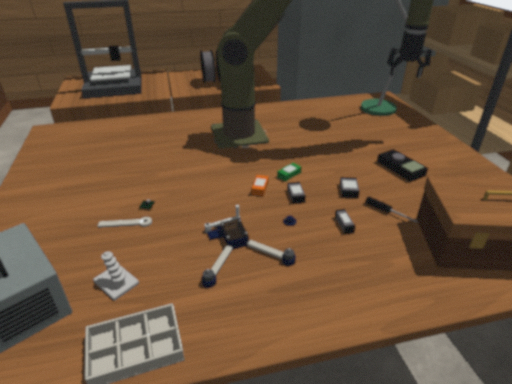

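The top view shows the bay at about (278,152), with the latch bar across its mouth from (303,169) to (268,175). The grey packs are at (159,142), (124,201) and (190,206). The green and orange decoys are at (183,252) and (228,232). The scene view agrees with this. Next I'll get rough positions and sizes.

```bash
cat > h.py <<'E'
import numpy as np, cv2
from scipy.spatial.transform import Rotation as Ro
from plant import ctrl, grab_frame, calibration
def rays(name,uv,pose=None):
    """camera origin and unit world rays of pixels; pose=(tcp_pos, rotvec) for wrist"""
    c=calibration(name); f=192/np.tan(np.radians(c["fov_y"]/2))
    p=(np.atleast_2d(uv).astype(float)-[c["cx"],c["cy"]])/f
    if name!="wrist":
        d=np.c_[p,np.ones(len(p))]@c["R"]; o=-c["R"].T@c["t"]
    else:
        r=np.linalg.norm(p,axis=1); s=np.sinc(r/np.pi)
        T=c["T_tool_cam"]; R=Ro.from_rotvec(pose[1]).as_matrix()
        d=np.c_[p*s[:,None],np.cos(r)]@T[:3,:3].T@R.T; o=R@T[:3,3]+pose[0]
    return o,d/np.linalg.norm(d,axis=1)[:,None]
def onplane(name,uv,z,pose=None):
    o,d=rays(name,uv,pose); return o+d*((z-o[2])/d[:,2])[:,None]
def meet(o1,d1,o2,d2):
    A=np.c_[d1,-d2]; s=np.linalg.lstsq(A,o2-o1,rcond=None)[0]
    a,b=o1+s[0]*d1,o2+s[1]*d2; return (a+b)/2,np.linalg.norm(a-b)
def shot(tag):
    s=ctrl.observe(); im,d=grab_frame("wrist"); np.savez(tag+".npz",im=im,d=d,p=s["tcp_pos"],o=s["orientation"])
    cv2.imwrite(f"pics/{tag}.png",im[:,:,::-1]); return s
def load(tag):
    z=np.load(tag+".npz"); return z["im"],z["d"],(z["p"],z["o"])
def down(yaw):  # tool z down, tool x at world angle yaw
    x=np.array([np.cos(yaw),np.sin(yaw),0]); z=np.array([0,0,-1.]); return np.c_[x,np.cross(z,x),z]
def move(pos,yaw=None,s=None):
    s=s or ctrl.observe(); R=Ro.from_rotvec(s["orientation"]).as_matrix()
    d=R.T@(np.array(pos)-s["tcp_pos"]); rv=np.zeros(3)
    if yaw is not None: rv=np.degrees(Ro.from_matrix(R.T@down(yaw)).as_rotvec())
    return np.round(d*1000,1),np.round(rv,2)
E
python3 - <<'E'
from h import *
for n,uv in dict(narrow=(159,142),wide=(124,201),mid=(190,206),bay=(278,152),pivot=(303,169),pin=(268,175),mount=(213,162),fc=(362,230),orange=(228,232),green=(183,252)).items():
    print(n,onplane("top",uv,.026)[0].round(3))
s=ctrl.observe();R=Ro.from_rotvec(s["orientation"]).as_matrix();print(R.round(3))
print(move((.45,.05,.35),0.3),move((.45,.05,.35),-.3))
E
```

```text
narrow [0.637 0.174 0.026]
wide [0.479 0.261 0.026]
mid [0.468 0.088 0.026]
bay [ 0.615 -0.142  0.026]
pivot [ 0.57  -0.209  0.026]
pin [ 0.553 -0.116  0.026]
mount [0.585 0.03  0.026]
fc [ 0.41  -0.365  0.026]
orange [ 0.401 -0.013  0.026]
green [0.349 0.103 0.026]
[[-0.965  0.262 -0.   ]
 [ 0.262  0.965 -0.002]
 [-0.    -0.002 -1.   ]]
(array([-421.2, -458.6,  -96.6]), array([-3.0000e-02,  1.2000e-01,  1.4764e+02])) (array([-421.2, -458.6,  -96.6]), array([-1.0000e-02, -1.5000e-01, -1.7798e+02]))
```

Run:
```python
from h import *
print(move((.55,-.03,.22),np.pi))
```

```text
(array([-538.6, -509.4,   33.5]), array([-9.000e-02, -1.000e-02, -1.517e+01]))
```

Call:
carry_out([
  {"x": -0.04, "y": -0.04, "z": 0.003},
  {"x": -0.08, "y": -0.08, "z": 0.005, "rz": -2},
  {"x": -0.12, "y": -0.115, "z": 0.008, "rz": -4},
  {"x": -0.16, "y": -0.15, "z": 0.01, "rz": -6},
  {"x": -0.2, "y": -0.19, "z": 0.013, "rz": -8},
  {"x": -0.24, "y": -0.23, "z": 0.015, "rz": -10},
  {"x": -0.28, "y": -0.265, "z": 0.018, "rz": -12},
  {"x": -0.32, "y": -0.305, "z": 0.02, "rz": -15.2},
])

```text
schema error: expected keys fingers, x, y, z, rx, ry, rz
```

Run:
```python
from h import *
print(move((.55,-.03,.22),np.pi),ctrl.observe()["qpos"])
```

```text
(array([-538.6, -509.4,   33.5]), array([-9.000e-02, -1.000e-02, -1.517e+01])) [-1.27220038  0.68989484 -0.19452891  1.56626356  0.15727952  0.9024741
 -0.21511606]
```

Call:
carry_out([
  {"fingers": 0.04, "x": -0.04, "y": -0.04, "z": 0.003, "rx": 0, "ry": 0, "rz": 0},
  {"fingers": 0.04, "x": -0.08, "y": -0.08, "z": 0.005, "rx": 0, "ry": 0, "rz": -2},
  {"fingers": 0.04, "x": -0.12, "y": -0.115, "z": 0.008, "rx": 0, "ry": 0, "rz": -4},
  {"fingers": 0.04, "x": -0.16, "y": -0.15, "z": 0.01, "rx": 0, "ry": 0, "rz": -6},
  {"fingers": 0.04, "x": -0.2, "y": -0.19, "z": 0.013, "rx": 0, "ry": 0, "rz": -8},
  {"fingers": 0.04, "x": -0.24, "y": -0.23, "z": 0.015, "rx": 0, "ry": 0, "rz": -10},
  {"fingers": 0.04, "x": -0.28, "y": -0.265, "z": 0.018, "rx": 0, "ry": 0, "rz": -12},
  {"fingers": 0.04, "x": -0.32, "y": -0.305, "z": 0.02, "rx": 0, "ry": 0, "rz": -15.2},
])

```text
t: 1.1
tcp_pos: [0.3934, 0.2239, 0.2331]
orientation: [-0.004, 3.141, 0.001]
contact_force: [0.9, 0.5, -0.3]
width: 0.0396
grip_force: 0.0
```

Run:
```python
from h import *
print(move((.55,-.03,.22),np.pi),ctrl.observe()["qpos"])
```

```text
(array([-155.9, -254.3,   13. ]), array([0.03, 0.01, 0.16])) [-0.40159673  0.51690212 -0.32803988  2.08456945  0.29317111  0.58272267
  0.63744518]
```

Call:
carry_out([
  {"fingers": 0.04, "x": -0.03, "y": -0.05, "z": 0.003, "rx": 0, "ry": 0, "rz": 0},
  {"fingers": 0.04, "x": -0.06, "y": -0.1, "z": 0.005, "rx": 0, "ry": 0, "rz": 0},
  {"fingers": 0.04, "x": -0.09, "y": -0.15, "z": 0.008, "rx": 0, "ry": 0, "rz": 0},
  {"fingers": 0.04, "x": -0.12, "y": -0.2, "z": 0.01, "rx": 0, "ry": 0, "rz": 0},
  {"fingers": 0.04, "x": -0.156, "y": -0.254, "z": 0.013, "rx": 0, "ry": 0, "rz": 0},
  {"fingers": 0.04, "x": -0.156, "y": -0.254, "z": 0.013, "rx": 0, "ry": 0, "rz": 0},
  {"fingers": 0.04, "x": -0.156, "y": -0.254, "z": 0.013, "rx": 0, "ry": 0, "rz": 0},
])

```text
t: 1.98
tcp_pos: [0.5482, -0.0285, 0.2199]
orientation: [0.0, -3.14, -0.001]
contact_force: [-1.2, 0.8, 0.1]
width: 0.0402
grip_force: 0.0
```

Run:
```python
from h import *
s=shot("w1"); print(s["t"],s["tcp_pos"],s["orientation"],s["qpos"])
```

```text
1.975 [ 0.5481854  -0.02846945  0.21985212] [ 1.57950684e-04 -3.14043282e+00 -1.33746179e-03] [ 0.19268439  0.65120793 -0.37118666  1.82629603  0.33555539  0.72722876
  1.20827185]
```

View pics/w1.png

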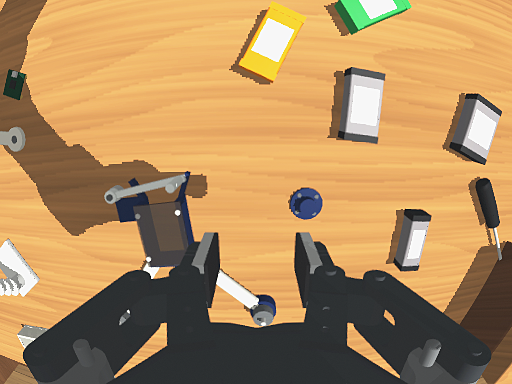

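The wrist view shows the bay at about (165,235) with its mouth facing up in the picture. The latch pivot is at (113,197), the pin top at (187,178) and the middle pack at (361,105). I'll take a second view for triangulation.

Call:
carry_out([
  {"fingers": 0.04, "x": -0.025, "y": -0.03, "z": 0, "rx": 0, "ry": 0, "rz": 0},
  {"fingers": 0.04, "x": -0.05, "y": -0.065, "z": 0, "rx": 0, "ry": 0, "rz": 0},
  {"fingers": 0.04, "x": -0.05, "y": -0.065, "z": 0, "rx": 0, "ry": 0, "rz": 0},
  {"fingers": 0.04, "x": -0.05, "y": -0.065, "z": 0, "rx": 0, "ry": 0, "rz": 0},
])

```text
t: 2.52
tcp_pos: [0.598, -0.0913, 0.2202]
orientation: [0.006, -3.141, -0.002]
contact_force: [-0.4, 1.3, -0.4]
width: 0.0398
grip_force: 0.0
```

Run:
```python
from h import *
s=shot("w2"); print(s["t"],s["tcp_pos"])
ims=[]
for t,(u,v) in (("w1",(90,150)),("w2",(115,100))):
    im=load(t)[0]; ims.append(cv2.resize(im[v:v+150,u:u+130],None,fx=3,fy=3,interpolation=cv2.INTER_CUBIC))
cv2.imwrite("pics/crop.png",np.hstack(ims)[:,:,::-1])
```

```text
2.525 [ 0.59799327 -0.0912915   0.22021602]
```

View pics/crop.png

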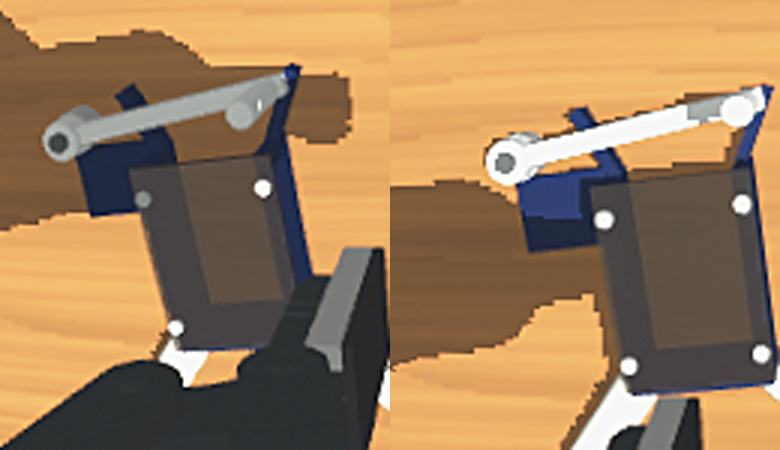

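The crops show the pivot top, the pin top (crop 240,112 and 738,110) and the white cover screws in both views. I'll triangulate these, and measure the packs from their labels and top faces.

```bash
cat > m.py <<'E'
from h import *
P={"w1":load("w1"),"w2":load("w2")}
def tri(a,b):
    o1,d1=rays("wrist",a,P["w1"][2]); o2,d2=rays("wrist",b,P["w2"][2]); return meet(o1,d1[0],o2,d2[0])
def px(c,u,v,x0=0): return (u+(c[0]-x0)/3,v+c[1]/3)
A=lambda c:px(c,90,150)
B=lambda c:px(c,115,100,390)
def cover():
    for n,a,b in (("pivot",(59,143),(505,162)),("pin",(240,112),(738,110)),("scr1",(143,200),(604,219)),("scr2",(263,188),(741,204)),("scr3",(176,328),(629,366)),("covR",(130,170),(590,185)),("covL",(272,153),(752,164))):
        X,e=tri(A(a),B(b)); print(n,(X*1000).round(1),"gap %.1f"%(e*1000))
    for n,b in (("scr1",(604,219)),("scr2",(741,204)),("scr3",(629,366)),("scr4",(761,354)),("covFR",(590,185)),("covFL",(752,164)),("covBR",(628,394)),("covBL",(775,380))):
        print(n,(onplane("wrist",B(b),.035,P["w2"][2])[0]*1000).round(1))
def packs():
    L={}
    for t in P:
        im,d,pose=P[t]; hsv=cv2.cvtColor(im,cv2.COLOR_RGB2HSV)
        m=((hsv[...,1]<40)&(hsv[...,2]>225)).astype(np.uint8)
        n,lab,st,ce=cv2.connectedComponentsWithStats(m)
        for i in range(1,n):
            if st[i,4]<150: continue
            c=cv2.findContours((lab==i).astype(np.uint8),cv2.RETR_EXTERNAL,cv2.CHAIN_APPROX_NONE)[0][0][:,0]
            q=onplane("wrist",c,.0265,pose)[:,:2].astype(np.float32)*1000
            r=cv2.minAreaRect(q); print(t,ce[i].round(1),"rect",np.round(r[0],1),np.round(r[1],1),round(r[2],1)); L.setdefault(t,[]).append(ce[i])
        # full tops via depth
        v,u=np.mgrid[:384,:512]; uv=np.c_[u.ravel(),v.ravel()]
        o,ry=rays("wrist",uv,pose); ax=Ro.from_rotvec(pose[1]).as_matrix()@calibration("wrist")["T_tool_cam"][:3,2]
        X=o+ry*(d.ravel()/(ry@ax))[:,None]
        mm=((X[:,2]>.021)&(X[:,2]<.031)).reshape(384,512).astype(np.uint8)
        n,lab,st,ce=cv2.connectedComponentsWithStats(mm)
        for i in range(1,n):
            if st[i,4]<600: continue
            q=X[(lab==i).ravel()]*1000; r=cv2.minAreaRect(q[:,:2].astype(np.float32))
            print(t,"top",ce[i].round(),"z%.1f"%np.median(q[:,2]),np.round(r[0],1),np.round(r[1],1),round(r[2],1))
    for a in L["w1"]:
        for b in L["w2"]:
            X,e=tri(a,b)
            if e<.003 and .01<X[2]<.05: print(a.round(),b.round(),(X*1000).round(1),e)
if __name__=="__main__": cover(); packs()
E
python3 m.py
```

```text
pivot [ 572.6 -204.7   27.8] gap 0.7
pin [ 552.  -114.9   59.9] gap 0.4
scr1 [ 592.3 -165.    38. ] gap 0.5
scr2 [ 587.5 -116.1   35.8] gap 0.3
scr3 [ 648.5 -159.4   36.8] gap 0.3
covR [ 580.4 -169.7   36.8] gap 1.0
covL [ 573.8 -111.9   35.1] gap 1.0
scr1 [ 592.8 -165.9   35. ]
scr2 [ 587.6 -116.3   35. ]
scr3 [ 649.1 -159.9   35. ]
scr4 [ 643.7 -110.    35. ]
covFR [ 580.3 -170.4   35. ]
covFL [ 573.4 -112.2   35. ]
covBR [ 660.6 -161.1   35. ]
covBL [ 654.1 -104.9   35. ]
w1 [377.4   6.8] rect [352.9 109.7] [22.5 45.4] 10.1
w1 [272.5  39.6] rect [400.6 -10.9] [30.9 40.7] 63.9
w1 [364.8 105.4] rect [467.7  90.7] [31.7 41.7] 85.0
w1 [481.7 129.4] rect [481.2 266.9] [43.3 41. ] 71.1
w1 [416.  243.8] rect [637.2 181.1] [19.  40.8] 87.7
w1 [ 15.3 271.2] rect [ 716.8 -452.3] [ 84.9 131.3] 37.2
w1 [235.9 290.4] rect [696.7 -54.1] [66.8 19.1] 48.1
w1 top [272.  41.] z27.3 [400.6 -11. ] [40.7 81.5] 63.9
w1 top [371.  10.] z27.1 [345.2 106.8] [40.7 81.7] 29.8
w1 top [363. 105.] z27.2 [467.7  90.2] [41.5 81.1] 84.8
w1 top [480. 129.] z27.0 [481.1 265.5] [54.5 80.9] 71.4
w1 top [415. 242.] z2
[... 180 characters left out ...]
.7 21. ] 3.1
w2 [180.  146.8] rect [ 563.2 -173.7] [16.  81.4] 15.9
w2 [459.2 207.3] rect [636.7 181.1] [19.1 41.3] 88.4
w2 [ 28.7 247.6] rect [ 721.  -459.9] [ 85.6 142.8] 35.9
w2 [268.7 244.7] rect [684.5 -71.4] [91.3 17.6] 47.4
w2 [180.3 251.2] rect [ 697.7 -185.1] [16.1 91. ] 54.6
w2 top [324.  16.] z27.2 [412.8 -17.2] [41.4 55.1] 65.0
w2 top [413.  69.] z27.1 [467.9  90.4] [42.3 81.2] 85.0
w2 top [505. 101.] z26.7 [479.9 262.1] [47.6 81.2] 71.0
w2 top [183. 146.] z23.5 [ 561.8 -166.2] [15.3 95.8] 15.3
w2 top [457. 206.] z27.0 [636.1 180.5] [31.6 81.1] 88.3
[365. 105.] [415.  68.] [467.9  90.6  26.2] 9.090734227069611e-05
[416. 244.] [459. 207.] [636.  180.4  27.2] 0.00015160087602465483
```

Everything cross-checks:

| Item | Measured | Check |
|---|---|---|
| Bay origin | (607.9, -138.8) mm, yaw 6.2° | predicted pivot (572.8, -204.9), measured (572.6, -204.7) |
| Pin | 92.1 mm from the pivot, latch 0.12 rad ajar | 92 mm given |
| Middle pack | centre (467.8, 90.3) mm, long axis at -5.2°, 41.5 x 81 mm | 40 x 80 mm given |

Next I'll pinch the pin.

Call:
carry_out([
  {"fingers": 0.04, "x": 0.046, "y": -0.0237, "z": 0.03, "rx": 0, "ry": 0, "rz": 0},
  {"fingers": 0.04, "x": 0.046, "y": -0.0237, "z": 0.075, "rx": 0, "ry": 0, "rz": 0},
  {"fingers": 0.04, "x": 0.046, "y": -0.0237, "z": 0.12, "rx": 0, "ry": 0, "rz": 0},
  {"fingers": 0.04, "x": 0.046, "y": -0.0237, "z": 0.156, "rx": 0, "ry": 0, "rz": 0},
  {"fingers": 0.04, "x": 0.046, "y": -0.0237, "z": 0.156, "rx": 0, "ry": 0, "rz": 0},
  {"fingers": 0, "x": 0.046, "y": -0.0237, "z": 0.156, "rx": 0, "ry": 0, "rz": 0},
  {"fingers": 0, "x": 0.046, "y": -0.0237, "z": 0.156, "rx": 0, "ry": 0, "rz": 0},
  {"fingers": 0, "x": 0.046, "y": -0.0237, "z": 0.156, "rx": 0, "ry": 0, "rz": 0},
])

```text
t: 3.58
tcp_pos: [0.5539, -0.1162, 0.066]
orientation: [-0.002, 3.138, 0.002]
contact_force: [-0.4, 2.9, 8.2]
width: 0.007
grip_force: 58.9
```

Run:
```python
from h import *
piv=np.array([572.6,-204.7]);p0=np.array([552,-114.9]);a0=np.arctan2(*(p0-piv)[::-1]);r=92.1
print(ctrl.observe()["width"],ctrl.observe()["tcp_pos"])
for k in range(1,13):
    a=a0+np.radians(100)*k/12; d=piv+r*np.array([np.cos(a),np.sin(a)])-p0; print(k,(-d[0]).round(1),d[1].round(1))
```

```text
0.007009256394751704 [ 0.55390481 -0.11618788  0.06603665]
1 12.8 -4.0
2 24.9 -9.7
3 36.0 -17.1
4 45.9 -26.1
5 54.5 -36.4
6 61.4 -47.9
7 66.6 -60.2
8 70.0 -73.2
9 71.4 -86.5
10 71.0 -99.8
11 68.5 -113.0
12 64.2 -125.7
```

Call:
carry_out([
  {"fingers": 0, "x": 0.0065, "y": -0.002, "z": 0, "rx": 0, "ry": 0, "rz": 0},
  {"fingers": 0, "x": 0.013, "y": -0.004, "z": 0, "rx": 0, "ry": 0, "rz": 0},
  {"fingers": 0, "x": 0.025, "y": -0.01, "z": 0, "rx": 0, "ry": 0, "rz": 0},
  {"fingers": 0, "x": 0.036, "y": -0.017, "z": 0, "rx": 0, "ry": 0, "rz": 0},
  {"fingers": 0, "x": 0.046, "y": -0.026, "z": 0, "rx": 0, "ry": 0, "rz": 0},
  {"fingers": 0, "x": 0.0545, "y": -0.0365, "z": 0, "rx": 0, "ry": 0, "rz": 0},
])

```text
t: 4.32
tcp_pos: [0.4969, -0.1513, 0.0658]
orientation: [0.007, -3.14, -0.004]
contact_force: [-11.2, 6.6, 16.6]
width: 0.007
grip_force: 60.6
```

Call:
carry_out([
  {"fingers": 0, "x": 0.007, "y": -0.0115, "z": 0, "rx": 0, "ry": 0, "rz": 0},
  {"fingers": 0, "x": 0.012, "y": -0.024, "z": 0, "rx": 0, "ry": 0, "rz": 0},
  {"fingers": 0, "x": 0.0155, "y": -0.037, "z": 0, "rx": 0, "ry": 0, "rz": 0},
  {"fingers": 0, "x": 0.017, "y": -0.05, "z": 0, "rx": 0, "ry": 0, "rz": 0},
  {"fingers": 0, "x": 0.0165, "y": -0.0635, "z": 0, "rx": 0, "ry": 0, "rz": 0},
  {"fingers": 0, "x": 0.014, "y": -0.0765, "z": 0, "rx": 0, "ry": 0, "rz": 0},
  {"fingers": 0, "x": 0.0095, "y": -0.0895, "z": 0, "rx": 0, "ry": 0, "rz": 0},
  {"fingers": 0, "x": 0.0095, "y": -0.0895, "z": 0, "rx": 0, "ry": 0, "rz": 0},
])

```text
t: 5.32
tcp_pos: [0.488, -0.2471, 0.0655]
orientation: [-0.006, -3.141, 0.006]
contact_force: [0.6, 2.0, 8.5]
width: 0.007
grip_force: 60.9
```

Call:
carry_out([
  {"fingers": 0.04, "x": 0, "y": 0, "z": 0, "rx": 0, "ry": 0, "rz": 0},
  {"fingers": 0.04, "x": 0, "y": 0, "z": 0, "rx": 0, "ry": 0, "rz": 0},
  {"fingers": 0.06, "x": 0, "y": 0, "z": -0.03, "rx": 0, "ry": 0, "rz": 0},
  {"fingers": 0.065, "x": 0, "y": 0, "z": -0.08, "rx": 0, "ry": 0, "rz": 0},
  {"fingers": 0.065, "x": 0, "y": 0.04, "z": -0.12, "rx": 0, "ry": 0, "rz": 0},
  {"fingers": 0.065, "x": 0, "y": 0.09, "z": -0.14, "rx": 0, "ry": 0, "rz": 0},
  {"fingers": 0.065, "x": 0, "y": 0.14, "z": -0.14, "rx": 0, "ry": 0, "rz": 0},
  {"fingers": 0.065, "x": 0, "y": 0.14, "z": -0.14, "rx": 0, "ry": 0, "rz": 0},
])

```text
t: 6.32
tcp_pos: [0.4894, -0.0979, 0.2051]
orientation: [-0.016, 3.14, 0.004]
contact_force: [0.0, -0.2, 0.0]
width: 0.0652
grip_force: 0.0
```

Run:
```python
from h import *
s=shot("w3"); print(s["t"],s["tcp_pos"],s["orientation"],s["contact_force"],s["width"])
print(move((.448,.092,.12),np.radians(174.8)))
im=load("w3")[0]; cv2.imwrite("pics/w3c.png",im[:,:,::-1])
```

```text
6.325 [ 0.48936839 -0.09794724  0.20509889] [-0.01576206  3.13979463  0.00449989] [ 0.02503757 -0.19213055  0.02156266] 0.06522933985922211
(array([ 39.9, 193.3,  84.7]), array([0.04, 0.02, 5.53]))
```

View pics/w3.png

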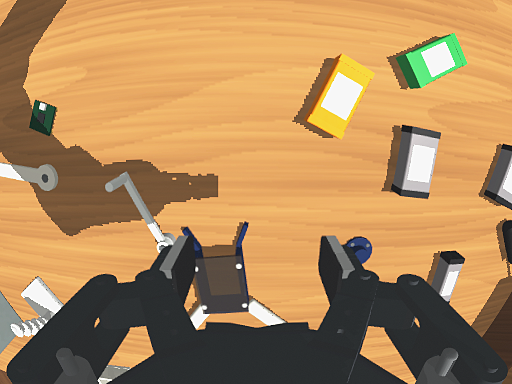

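The latch now points out to the front-left, clear of the mouth, with its pin end at about (118,182). The middle pack is at (415,162), undisturbed. Next I'll grasp it near its rear end.

Call:
carry_out([
  {"fingers": 0.065, "x": 0.01, "y": 0.045, "z": 0.03, "rx": 0, "ry": 0, "rz": 2},
  {"fingers": 0.065, "x": 0.02, "y": 0.095, "z": 0.06, "rx": 0, "ry": 0, "rz": 4},
  {"fingers": 0.065, "x": 0.03, "y": 0.145, "z": 0.08, "rx": 0, "ry": 0, "rz": 5.5},
  {"fingers": 0.065, "x": 0.04, "y": 0.193, "z": 0.09, "rx": 0, "ry": 0, "rz": 5.5},
  {"fingers": 0.065, "x": 0.04, "y": 0.193, "z": 0.09, "rx": 0, "ry": 0, "rz": 5.5},
  {"fingers": 0.065, "x": 0.04, "y": 0.193, "z": 0.09, "rx": 0, "ry": 0, "rz": 5.5},
])

```text
t: 7.12
tcp_pos: [0.449, 0.0879, 0.1141]
orientation: [-0.152, -3.138, 0.002]
contact_force: [0.1, -0.6, 0.4]
width: 0.0648
grip_force: 0.0
```

Run:
```python
from h import *
s=ctrl.observe(); print(s["tcp_pos"],s["orientation"],s["contact_force"],s["width"])
print(move((.448,.092,.037),np.radians(174.8)))
```

```text
[0.44897365 0.08788456 0.11409599] [-1.52337209e-01 -3.13766636e+00  2.49321804e-03] [ 0.14610371 -0.57820668  0.3670313 ] 0.06479133443979097
(array([ 1.4,  4.1, 77.1]), array([-0.09, -0.01, -0.36]))
```

Call:
carry_out([
  {"fingers": 0.065, "x": 0.001, "y": 0.004, "z": 0.04, "rx": 0, "ry": 0, "rz": -0.4},
  {"fingers": 0.065, "x": 0.001, "y": 0.004, "z": 0.077, "rx": 0, "ry": 0, "rz": -0.4},
  {"fingers": 0.065, "x": 0.001, "y": 0.004, "z": 0.077, "rx": 0, "ry": 0, "rz": -0.4},
  {"fingers": 0.03, "x": 0.001, "y": 0.004, "z": 0.077, "rx": 0, "ry": 0, "rz": -0.4},
  {"fingers": 0.03, "x": 0.001, "y": 0.004, "z": 0.077, "rx": 0, "ry": 0, "rz": -0.4},
  {"fingers": 0.03, "x": 0.001, "y": 0.004, "z": 0.077, "rx": 0, "ry": 0, "rz": -0.4},
  {"fingers": 0.03, "x": 0.001, "y": 0.004, "z": 0.077, "rx": 0, "ry": 0, "rz": -0.4},
])

```text
t: 8.0
tcp_pos: [0.4487, 0.0925, 0.0379]
orientation: [0.142, 3.137, -0.001]
contact_force: [0.6, -2.4, 6.5]
width: 0.0379
grip_force: 61.0
```

Run:
```python
from h import *
s=ctrl.observe(); print(s["tcp_pos"],s["orientation"])
print(move((.4936,-.1512,.038),np.radians(186.2)))
```

```text
[0.44874076 0.09245269 0.03789859] [ 1.41794380e-01  3.13695393e+00 -1.45848095e-03]
(array([-6.670e+01, -2.386e+02,  2.000e-01]), array([ -0.06,   0.08, -11.38]))
```

Call:
carry_out([
  {"fingers": 0.03, "x": 0, "y": 0, "z": -0.03, "rx": 0, "ry": 0, "rz": 0},
  {"fingers": 0.03, "x": -0.005, "y": -0.02, "z": -0.06, "rx": 0, "ry": 0, "rz": -1},
  {"fingers": 0.03, "x": -0.02, "y": -0.06, "z": -0.06, "rx": 0, "ry": 0, "rz": -4},
  {"fingers": 0.03, "x": -0.035, "y": -0.11, "z": -0.06, "rx": 0, "ry": 0, "rz": -7},
  {"fingers": 0.03, "x": -0.05, "y": -0.16, "z": -0.06, "rx": 0, "ry": 0, "rz": -9},
  {"fingers": 0.03, "x": -0.06, "y": -0.21, "z": -0.06, "rx": 0, "ry": 0, "rz": -11.4},
  {"fingers": 0.03, "x": -0.067, "y": -0.2385, "z": -0.06, "rx": 0, "ry": 0, "rz": -11.4},
  {"fingers": 0.03, "x": -0.067, "y": -0.2385, "z": -0.06, "rx": 0, "ry": 0, "rz": -11.4},
])

```text
t: 9.0
tcp_pos: [0.4932, -0.1533, 0.0969]
orientation: [0.164, -3.137, 0.002]
contact_force: [0.3, 0.6, -2.6]
width: 0.0385
grip_force: 61.2
```

Call:
carry_out([
  {"fingers": 0.03, "x": 0, "y": 0, "z": 0, "rx": 0, "ry": 0, "rz": 0},
  {"fingers": 0.03, "x": 0, "y": 0, "z": 0, "rx": 0, "ry": 0, "rz": 0},
])

```text
t: 9.25
tcp_pos: [0.4937, -0.148, 0.0973]
orientation: [0.178, -3.136, -0.002]
contact_force: [0.1, 0.2, -1.5]
width: 0.0378
grip_force: 61.2
```

Run:
```python
from h import *
s=shot("w4"); print(s["t"],s["tcp_pos"],s["orientation"],s["width"],s["contact_force"])
print(move((.4936,-.1512,.038),np.radians(186.2),s))
```

```text
9.25 [ 0.49369587 -0.14801835  0.09732958] [ 1.78287614e-01 -3.13644137e+00 -1.88594147e-03] 0.03782049467389687 [ 0.09517523  0.19182029 -1.45770326]
(array([ 0.5, -3.2, 59.3]), array([ 0.07, -0.  ,  0.31]))
```

View pics/w4.png

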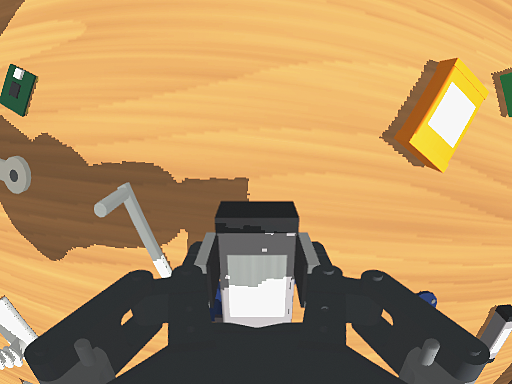

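The pack is gripped squarely and level in front of the bay, with the latch clear at (125,195). I'll lower it partway and recheck.

Call:
carry_out([
  {"fingers": 0.03, "x": 0, "y": -0.003, "z": 0.03, "rx": 0, "ry": 0, "rz": 0.3},
  {"fingers": 0.03, "x": 0, "y": -0.003, "z": 0.045, "rx": 0, "ry": 0, "rz": 0.3},
  {"fingers": 0.03, "x": 0, "y": -0.003, "z": 0.045, "rx": 0, "ry": 0, "rz": 0.3},
  {"fingers": 0.03, "x": 0, "y": -0.003, "z": 0.045, "rx": 0, "ry": 0, "rz": 0.3},
])

```text
t: 9.8
tcp_pos: [0.4944, -0.1525, 0.0527]
orientation: [-0.166, 3.137, 0.0]
contact_force: [0.1, 0.1, -1.8]
width: 0.0381
grip_force: 61.1
```

Run:
```python
from h import *
s=ctrl.observe(); print(s["tcp_pos"],s["joint_vel"].round(3))
print(move((.4936,-.1512,.038),np.radians(186.2),s))
for i in range(4):
    grab_frame("wrist"); s=ctrl.observe(); print(s["t"],s["tcp_pos"],move((.4936,-.1512,.038),np.radians(186.2),s))
```

```text
[ 0.4944077  -0.1524626   0.05273402] [ 0.007 -0.009 -0.003 -0.003  0.002 -0.    -0.002]
(array([ 0.7,  1.3, 14.7]), array([ 0.01,  0.04, -0.13]))
9.85 [ 0.49451932 -0.1526643   0.05290621] (array([ 0.8,  1.6, 14.9]), array([-0.  ,  0.06, -0.15]))
9.9 [ 0.49455469 -0.15280426  0.05298043] (array([ 0.8,  1.7, 15. ]), array([-0.01,  0.08, -0.16]))
9.95 [ 0.49448334 -0.15293229  0.05294053] (array([ 0.7,  1.8, 14.9]), array([-0.01,  0.07, -0.17]))
10.0 [ 0.49440892 -0.15303214  0.05287511] (array([ 0.6,  1.9, 14.9]), array([-0.01,  0.06, -0.18]))
```

Call:
carry_out([
  {"fingers": 0.03, "x": 0, "y": 0.002, "z": 0.008, "rx": 0, "ry": 0, "rz": -0.2},
  {"fingers": 0.03, "x": 0, "y": 0.002, "z": 0.015, "rx": 0, "ry": 0, "rz": -0.2},
  {"fingers": 0.03, "x": 0, "y": 0.002, "z": 0.015, "rx": 0, "ry": 0, "rz": -0.2},
  {"fingers": 0.03, "x": 0, "y": 0.002, "z": 0.015, "rx": 0, "ry": 0, "rz": -0.2},
  {"fingers": 0.03, "x": -0.01, "y": 0.002, "z": 0.015, "rx": 0, "ry": 0, "rz": -0.2},
  {"fingers": 0.03, "x": -0.02, "y": 0.002, "z": 0.015, "rx": 0, "ry": 0, "rz": -0.2},
  {"fingers": 0.03, "x": -0.02, "y": 0.002, "z": 0.015, "rx": 0, "ry": 0, "rz": -0.2},
])

```text
t: 10.88
tcp_pos: [0.5061, -0.1503, 0.0378]
orientation: [0.169, -3.123, 0.006]
contact_force: [-14.9, 0.4, 25.8]
width: 0.0378
grip_force: 64.1
```

```bash
cat >> h.py <<'E'
O=np.array([.6079,-.1388]); EX=np.array([.9942,.108]); EY=np.array([-.108,.9942])
def bay(p): d=np.array(p)[:2]-O; return round(d@EX*1000,1),round(d@EY*1000,1)
def yaw(s): return np.degrees(2*np.arctan2(s["orientation"][1],s["orientation"][0]))%360
def rep():
    s=ctrl.observe(); print(s["t"],"bay",bay(s["tcp_pos"]),"z",s["tcp_pos"][2].round(4),"yaw",yaw(s).round(2),"F",s["contact_force"].round(1),s["width"].round(4),s["grip_force"])
E
python3 -c "from h import *;rep()"
```

```text
Traceback (most recent call last):
  File "h.py", line 36, in rep
    s=ctrl.observe(); print(s["t"],"bay",bay(s["tcp_pos"]),"z",s["tcp_pos"][2].round(4),"yaw",yaw(s).round(2),"F",s["contact_force"].round(1),s["width"].round(4),s["grip_force"])
                                                                                                                                              ^^^^^^^^^^^^^^^^
AttributeError: 'float' object has no attribute 'round'
```

Call:
carry_out([
  {"fingers": 0.03, "x": 0, "y": 0, "z": -0.0015, "rx": 0, "ry": 0, "rz": 0},
  {"fingers": 0.03, "x": -0.005, "y": 0, "z": -0.0015, "rx": 0, "ry": 0, "rz": 0},
  {"fingers": 0.03, "x": -0.01, "y": 0, "z": -0.0015, "rx": 0, "ry": 0, "rz": 0},
  {"fingers": 0.03, "x": -0.01, "y": 0, "z": -0.0015, "rx": 0, "ry": 0, "rz": 0},
])

```text
t: 11.38
tcp_pos: [0.5248, -0.1474, 0.0385]
orientation: [-0.171, 3.136, 0.001]
contact_force: [-1.6, -0.0, -1.6]
width: 0.038
grip_force: 61.2
```

```bash
sed -i 's/s\["width"\].round(4)/round(s["width"],4)/' h.py; python3 -c "from h import *;rep()"
```

```text
11.375 bay (np.float64(-83.6), np.float64(0.4)) z 0.0385 yaw 186.24 F [-1.6 -0.  -1.6] 0.038 61.16255521774292
```

Call:
carry_out([
  {"fingers": 0.03, "x": -0.008, "y": 0, "z": 0, "rx": 0, "ry": 0, "rz": 0},
  {"fingers": 0.03, "x": -0.016, "y": 0, "z": 0, "rx": 0, "ry": 0, "rz": 0},
  {"fingers": 0.03, "x": -0.024, "y": 0, "z": 0, "rx": 0, "ry": 0, "rz": 0},
  {"fingers": 0.03, "x": -0.03, "y": 0, "z": 0, "rx": 0, "ry": 0, "rz": 0},
  {"fingers": 0.03, "x": -0.03, "y": 0, "z": 0, "rx": 0, "ry": 0, "rz": 0},
])

```text
t: 12.0
tcp_pos: [0.5541, -0.1443, 0.0388]
orientation: [-0.171, 3.136, 0.0]
contact_force: [-0.5, -0.4, -2.2]
width: 0.038
grip_force: 61.2
```

```bash
python3 -c "from h import *;rep()"
```

```text
12.0 bay (np.float64(-54.1), np.float64(0.4)) z 0.0388 yaw 186.23 F [-0.5 -0.4 -2.2] 0.038 61.15990877151489
```

Call:
carry_out([
  {"fingers": 0.055, "x": 0, "y": 0, "z": 0, "rx": 0, "ry": 0, "rz": 0},
  {"fingers": 0.055, "x": 0, "y": 0, "z": 0, "rx": 0, "ry": 0, "rz": 0},
  {"fingers": 0.055, "x": 0, "y": 0, "z": -0.03, "rx": 0, "ry": 0, "rz": 0},
  {"fingers": 0.04, "x": 0.02, "y": 0, "z": -0.05, "rx": 0, "ry": 0, "rz": 0},
  {"fingers": 0, "x": 0.055, "y": 0, "z": -0.05, "rx": 0, "ry": 0, "rz": 0},
  {"fingers": 0, "x": 0.055, "y": 0, "z": -0.05, "rx": 0, "ry": 0, "rz": 0},
  {"fingers": 0, "x": 0.055, "y": 0, "z": -0.05, "rx": 0, "ry": 0, "rz": 0},
  {"fingers": 0, "x": 0.055, "y": 0, "z": -0.05, "rx": 0, "ry": 0, "rz": 0},
])

```text
t: 13.0
tcp_pos: [0.5, -0.1501, 0.0888]
orientation: [-0.171, 3.135, 0.001]
contact_force: [-0.2, 0.0, -0.2]
width: 0.0
grip_force: 0.0
```

```bash
python3 -c "from h import *;rep();shot('w5')"
```

```text
13.0 bay (np.float64(-108.5), np.float64(0.4)) z 0.0888 yaw 186.24 F [-0.2  0.  -0.2] 0.0 0.0
```

View pics/w5.png

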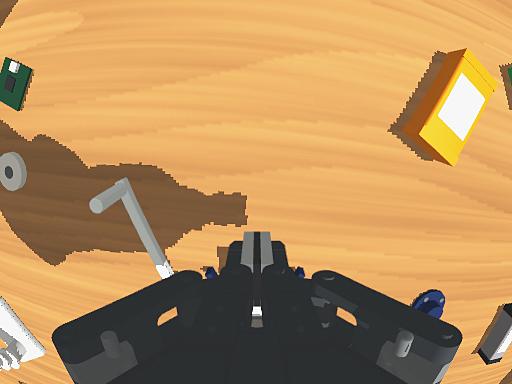

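The closed fingers stand behind the pack's black rear end, which is at row 240. I'll lower them and push.

Call:
carry_out([
  {"fingers": 0, "x": 0, "y": 0, "z": 0.03, "rx": 0, "ry": 0, "rz": 0},
  {"fingers": 0, "x": 0, "y": 0, "z": 0.057, "rx": 0, "ry": 0, "rz": 0},
  {"fingers": 0, "x": 0, "y": 0, "z": 0.057, "rx": 0, "ry": 0, "rz": 0},
  {"fingers": 0, "x": -0.01, "y": 0, "z": 0.057, "rx": 0, "ry": 0, "rz": 0},
  {"fingers": 0, "x": -0.02, "y": 0, "z": 0.057, "rx": 0, "ry": 0, "rz": 0},
  {"fingers": 0, "x": -0.03, "y": 0, "z": 0.057, "rx": 0, "ry": 0, "rz": 0},
  {"fingers": 0, "x": -0.038, "y": 0, "z": 0.057, "rx": 0, "ry": 0, "rz": 0},
  {"fingers": 0, "x": -0.038, "y": 0, "z": 0.057, "rx": 0, "ry": 0, "rz": 0},
])

```text
t: 14.05
tcp_pos: [0.5378, -0.1462, 0.032]
orientation: [-0.17, 3.135, 0.001]
contact_force: [-0.2, -0.2, 0.1]
width: 0.0
grip_force: 0.0
```

```bash
python3 -c "from h import *;rep()"
```

```text
14.05 bay (np.float64(-70.5), np.float64(0.2)) z 0.032 yaw 186.22 F [-0.2 -0.2  0.1] 0.0 0.0
```

Call:
carry_out([
  {"fingers": 0, "x": -0.006, "y": 0, "z": 0, "rx": 0, "ry": 0, "rz": 0},
  {"fingers": 0, "x": -0.012, "y": 0, "z": 0, "rx": 0, "ry": 0, "rz": 0},
  {"fingers": 0, "x": -0.017, "y": 0, "z": 0, "rx": 0, "ry": 0, "rz": 0},
  {"fingers": 0, "x": -0.02, "y": 0, "z": 0, "rx": 0, "ry": 0, "rz": 0},
  {"fingers": 0, "x": -0.02, "y": 0, "z": 0, "rx": 0, "ry": 0, "rz": 0},
])

```text
t: 14.68
tcp_pos: [0.5571, -0.1439, 0.0318]
orientation: [-0.171, 3.136, 0.001]
contact_force: [-0.5, -0.0, 1.0]
width: 0.0003
grip_force: 0.0
```

```bash
python3 -c "from h import *;rep()"
```

```text
14.675 bay (np.float64(-51.1), np.float64(0.4)) z 0.0318 yaw 186.24 F [-0.5 -0.   1. ] 0.0003 0.0
```

Now I'll make small advances until the force shows the end stop.

Call:
carry_out([
  {"fingers": 0, "x": -0.002, "y": 0, "z": 0, "rx": 0, "ry": 0, "rz": 0},
  {"fingers": 0, "x": -0.004, "y": 0, "z": 0, "rx": 0, "ry": 0, "rz": 0},
  {"fingers": 0, "x": -0.004, "y": 0, "z": 0, "rx": 0, "ry": 0, "rz": 0},
])

```text
t: 15.05
tcp_pos: [0.5608, -0.1437, 0.0318]
orientation: [-0.171, 3.136, 0.0]
contact_force: [-0.3, 0.1, -0.4]
width: 0.0002
grip_force: 0.4
```

```bash
python3 -c "from h import *;rep()"
```

```text
15.05 bay (np.float64(-47.4), np.float64(0.2)) z 0.0318 yaw 186.23 F [-0.3  0.1 -0.4] 0.0002 0.3519868338480592
```

Call:
carry_out([
  {"fingers": 0, "x": -0.001, "y": 0, "z": 0, "rx": 0, "ry": 0, "rz": 0},
  {"fingers": 0, "x": -0.002, "y": 0, "z": 0, "rx": 0, "ry": 0, "rz": 0},
  {"fingers": 0, "x": -0.002, "y": 0, "z": 0, "rx": 0, "ry": 0, "rz": 0},
])

```text
t: 15.42
tcp_pos: [0.562, -0.1436, 0.0317]
orientation: [0.171, -3.136, 0.0]
contact_force: [-2.4, -0.9, 2.4]
width: 0.0001
grip_force: 1.3
```

```bash
python3 -c "from h import *;rep();shot('w6')"
```

```text
15.425 bay (np.float64(-46.1), np.float64(0.2)) z 0.0317 yaw 186.23 F [-2.4 -0.9  2.4] 0.0001 1.3354113511741161
```

View pics/w6.png

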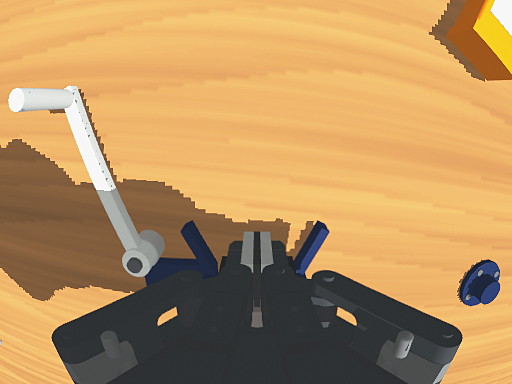

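The fingers are between the guides at the mouth and the force has just started to rise. One more nudge will confirm the stop.

Call:
carry_out([
  {"fingers": 0, "x": -0.001, "y": 0, "z": 0, "rx": 0, "ry": 0, "rz": 0},
  {"fingers": 0, "x": -0.002, "y": 0, "z": 0, "rx": 0, "ry": 0, "rz": 0},
  {"fingers": 0, "x": -0.002, "y": 0, "z": 0, "rx": 0, "ry": 0, "rz": 0},
])

```text
t: 15.85
tcp_pos: [0.5621, -0.1437, 0.0316]
orientation: [0.17, -3.132, 0.001]
contact_force: [-6.9, -0.4, 3.9]
width: -0.0003
grip_force: 3.4
```

```bash
python3 -c "from h import *;rep()"
```

```text
15.85 bay (np.float64(-46.0), np.float64(0.1)) z 0.0316 yaw 186.22 F [-6.9 -0.4  3.9] -0.0003 3.3744627982378006
```

The pack is home: the TCP stopped at -46.0 mm, exactly where the pads would meet a home pack. I'll back off, lift and look.

Call:
carry_out([
  {"fingers": 0, "x": 0.015, "y": 0, "z": 0, "rx": 0, "ry": 0, "rz": 0},
  {"fingers": 0, "x": 0.04, "y": 0, "z": 0, "rx": 0, "ry": 0, "rz": 0},
  {"fingers": 0, "x": 0.04, "y": 0, "z": -0.04, "rx": 0, "ry": 0, "rz": 0},
  {"fingers": 0.04, "x": 0.02, "y": 0, "z": -0.09, "rx": 0, "ry": 0, "rz": 0},
  {"fingers": 0.04, "x": -0.01, "y": 0, "z": -0.14, "rx": 0, "ry": 0, "rz": 0},
  {"fingers": 0.04, "x": -0.03, "y": 0, "z": -0.16, "rx": 0, "ry": 0, "rz": 0},
  {"fingers": 0.04, "x": -0.03, "y": 0, "z": -0.16, "rx": 0, "ry": 0, "rz": 0},
  {"fingers": 0.04, "x": -0.03, "y": 0, "z": -0.16, "rx": 0, "ry": 0, "rz": 0},
])

```text
t: 16.85
tcp_pos: [0.5928, -0.1404, 0.1904]
orientation: [0.171, -3.134, 0.0]
contact_force: [-0.2, -1.6, 0.8]
width: 0.04
grip_force: 0.0
```

```bash
python3 -c "
from h import *;rep();shot('w7')
im=load('w7')[0];cv2.imwrite('pics/w7c.png',cv2.resize(im[40:290,60:320],None,fx=3,fy=2.4)[:,:,::-1])"
```

```text
16.85 bay (np.float64(-15.2), np.float64(0.1)) z 0.1904 yaw 186.24 F [-0.2 -1.6  0.8] 0.04 0.0
```

View pics/w7.png

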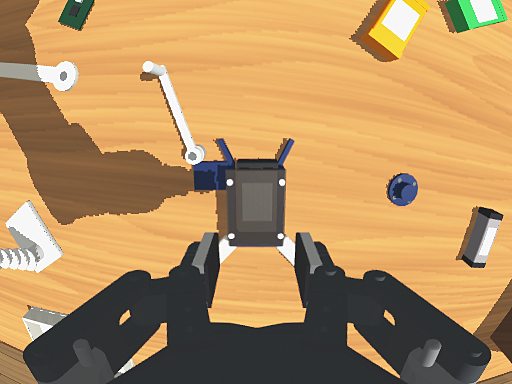

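The pack is home under the cover, and only a thin black strip shows at the mouth (row 162). The pin top is at about (150,67) and the pivot at (192,155). Next I'll locate the pin.

Run:
```python
from h import *
pose=load("w7")[2]
pin=onplane("wrist",(150,67),.06,pose)[0]; pv=onplane("wrist",(192.5,155.5),.0275,pose)[0]
d=(pin-np.array([.5726,-.2047,.06]))[:2]; a=np.degrees(np.arctan2(d[1],d[0]))%360
print(pin.round(4),pv.round(4),np.linalg.norm(d),a,np.radians(a-96.2))
t=np.array([.5726,-.2047])+.0921*d/np.linalg.norm(d); print(t)
print(move((*t,.12),np.pi),move((*t,.12)))
```

```text
[ 0.4906 -0.2438  0.06  ] [ 0.5718 -0.2052  0.0275] 0.09086151382213 205.51603964027942 1.9079248169635135
[ 0.489483   -0.24437334]
(array([113.3, -92.1,  70.5]), array([-0.  , -0.21,  6.23])) (array([113.3, -92.1,  70.5]), array([0., 0., 0.]))
```

Call:
carry_out([
  {"fingers": 0.04, "x": 0.04, "y": -0.03, "z": 0, "rx": 0, "ry": 0, "rz": 2},
  {"fingers": 0.04, "x": 0.08, "y": -0.06, "z": 0.02, "rx": 0, "ry": 0, "rz": 4},
  {"fingers": 0.04, "x": 0.113, "y": -0.092, "z": 0.05, "rx": 0, "ry": 0, "rz": 6.2},
  {"fingers": 0.04, "x": 0.113, "y": -0.092, "z": 0.07, "rx": 0, "ry": 0, "rz": 6.2},
  {"fingers": 0.04, "x": 0.113, "y": -0.092, "z": 0.07, "rx": 0, "ry": 0, "rz": 6.2},
  {"fingers": 0.04, "x": 0.113, "y": -0.092, "z": 0.07, "rx": 0, "ry": 0, "rz": 6.2},
])

```text
t: 17.65
tcp_pos: [0.4923, -0.2429, 0.1219]
orientation: [-0.003, 3.141, 0.001]
contact_force: [0.4, -0.1, 0.7]
width: 0.0401
grip_force: 0.0
```

```bash
python3 -c "
from h import *;rep();print(move((.4895,-.2444,.065),np.pi))"
```

```text
17.65 bay (np.float64(-126.2), np.float64(-91.0)) z 0.1219 yaw 180.11 F [ 0.4 -0.1  0.7] 0.0401 0.0
(array([ 2.8, -1.6, 56.9]), array([0.05, 0.02, 0.11]))
```

Call:
carry_out([
  {"fingers": 0.04, "x": 0.0025, "y": -0.0015, "z": 0.03, "rx": 0, "ry": 0, "rz": 0},
  {"fingers": 0.04, "x": 0.0025, "y": -0.0015, "z": 0.057, "rx": 0, "ry": 0, "rz": 0},
  {"fingers": 0.04, "x": 0.0025, "y": -0.0015, "z": 0.057, "rx": 0, "ry": 0, "rz": 0},
  {"fingers": 0, "x": 0.0025, "y": -0.0015, "z": 0.057, "rx": 0, "ry": 0, "rz": 0},
  {"fingers": 0, "x": 0.0025, "y": -0.0015, "z": 0.057, "rx": 0, "ry": 0, "rz": 0},
  {"fingers": 0, "x": 0.0025, "y": -0.0015, "z": 0.057, "rx": 0, "ry": 0, "rz": 0},
])

```text
t: 18.4
tcp_pos: [0.4903, -0.2454, 0.0661]
orientation: [-0.001, 3.139, -0.001]
contact_force: [-0.4, 0.3, 7.1]
width: 0.0072
grip_force: 58.8
```

```bash
python3 -c "
from h import *;rep();s=ctrl.observe();print(s['tcp_pos'])
piv=np.array([.5726,-.2047]);a0=np.radians(205.5);r=.0921
for k in range(1,15):
    a=a0+(np.radians(96.2)-a0)*k/14; d=r*np.array([np.cos(a)-np.cos(a0),np.sin(a)-np.sin(a0)])*1000
    print(k,(-d[0]).round(1),d[1].round(1))"
```

```text
18.4 bay (np.float64(-128.4), np.float64(-93.3)) z 0.0661 yaw 180.03 F [-0.4  0.3  7.1] 0.0072 58.76154899597168
[ 0.49032494 -0.2454078   0.06605988]
1 4.6 11.7
2 7.6 23.8
3 8.9 36.3
4 8.5 48.8
5 6.4 61.2
6 2.7 73.2
7 -2.7 84.5
8 -9.5 95.0
9 -17.7 104.5
10 -27.2 112.8
11 -37.6 119.7
12 -48.9 125.2
13 -60.8 129.0
14 -73.2 131.2
```

Call:
carry_out([
  {"fingers": 0, "x": 0.0046, "y": 0.0117, "z": 0, "rx": 0, "ry": 0, "rz": 0},
  {"fingers": 0, "x": 0.0076, "y": 0.0238, "z": 0, "rx": 0, "ry": 0, "rz": 0},
  {"fingers": 0, "x": 0.009, "y": 0.036, "z": 0, "rx": 0, "ry": 0, "rz": 0},
  {"fingers": 0, "x": 0.0085, "y": 0.049, "z": 0, "rx": 0, "ry": 0, "rz": 0},
  {"fingers": 0, "x": 0.0064, "y": 0.061, "z": 0, "rx": 0, "ry": 0, "rz": 0},
  {"fingers": 0, "x": 0.0027, "y": 0.073, "z": 0, "rx": 0, "ry": 0, "rz": 0},
  {"fingers": 0, "x": -0.0027, "y": 0.0845, "z": 0, "rx": 0, "ry": 0, "rz": 0},
])

```text
t: 19.27
tcp_pos: [0.4892, -0.1616, 0.0658]
orientation: [-0.003, -3.136, 0.004]
contact_force: [-6.4, -2.7, 12.6]
width: 0.0071
grip_force: 60.2
```

Call:
carry_out([
  {"fingers": 0, "x": -0.0068, "y": 0.0105, "z": 0, "rx": 0, "ry": 0, "rz": 0},
  {"fingers": 0, "x": -0.015, "y": 0.02, "z": 0, "rx": 0, "ry": 0, "rz": 0},
  {"fingers": 0, "x": -0.0245, "y": 0.0283, "z": 0, "rx": 0, "ry": 0, "rz": 0},
  {"fingers": 0, "x": -0.035, "y": 0.0352, "z": 0, "rx": 0, "ry": 0, "rz": 0},
  {"fingers": 0, "x": -0.046, "y": 0.0407, "z": 0, "rx": 0, "ry": 0, "rz": 0},
  {"fingers": 0, "x": -0.058, "y": 0.0445, "z": 0, "rx": 0, "ry": 0, "rz": 0},
  {"fingers": 0, "x": -0.0705, "y": 0.0467, "z": 0, "rx": 0, "ry": 0, "rz": 0},
  {"fingers": 0, "x": -0.0705, "y": 0.0467, "z": 0, "rx": 0, "ry": 0, "rz": 0},
])

```text
t: 20.27
tcp_pos: [0.5643, -0.1144, 0.0658]
orientation: [0.0, 3.139, -0.001]
contact_force: [1.7, -1.7, 7.0]
width: 0.0071
grip_force: 60.1
```

```bash
python3 -c "from h import *;rep()"
```

```text
20.275 bay (np.float64(-40.8), np.float64(28.9)) z 0.0658 yaw 179.98 F [ 1.7 -1.7  7. ] 0.0071 60.064905881881714
```

Call:
carry_out([
  {"fingers": 0, "x": -0.0015, "y": 0, "z": 0, "rx": 0, "ry": 0, "rz": 0},
  {"fingers": 0, "x": -0.0015, "y": 0, "z": 0, "rx": 0, "ry": 0, "rz": 0},
  {"fingers": 0.04, "x": -0.0015, "y": 0, "z": 0, "rx": 0, "ry": 0, "rz": 0},
  {"fingers": 0.04, "x": -0.0015, "y": 0, "z": 0, "rx": 0, "ry": 0, "rz": 0},
  {"fingers": 0.04, "x": 0, "y": 0, "z": -0.03, "rx": 0, "ry": 0, "rz": 0},
  {"fingers": 0.04, "x": 0, "y": 0, "z": -0.08, "rx": 0, "ry": 0, "rz": 0},
  {"fingers": 0.04, "x": -0.02, "y": 0, "z": -0.13, "rx": 0, "ry": 0, "rz": 0},
  {"fingers": 0.04, "x": -0.02, "y": 0, "z": -0.13, "rx": 0, "ry": 0, "rz": 0},
])

```text
t: 21.28
tcp_pos: [0.5862, -0.1134, 0.1986]
orientation: [0.0, 3.132, 0.001]
contact_force: [-0.1, 1.0, -0.6]
width: 0.0399
grip_force: 0.0
```

```bash
python3 -c "
from h import *;rep();shot('w8')
im=load('w8')[0];cv2.imwrite('pics/w8c.png',cv2.resize(im[90:290,140:340],None,fx=3,fy=3,interpolation=cv2.INTER_CUBIC)[:,:,::-1])"
```

```text
21.275 bay (np.float64(-18.8), np.float64(27.6)) z 0.1986 yaw 180.0 F [-0.1  1.  -0.6] 0.0399 0.0
```

View pics/w8c.png

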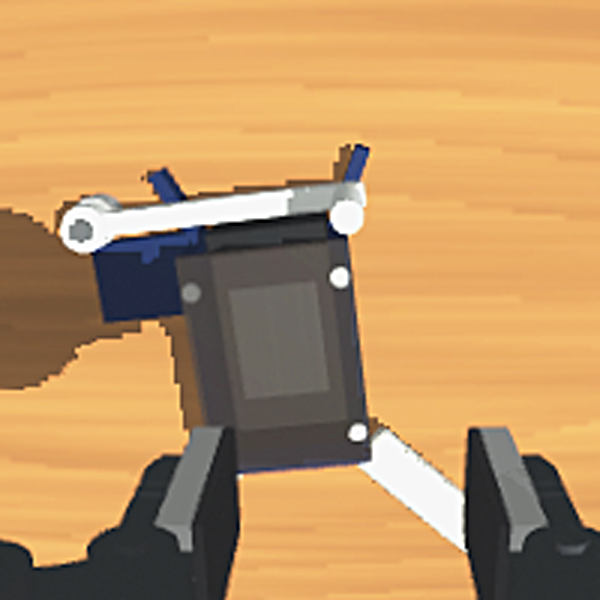

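The bar lies straight across the mouth behind the home pack. The pin top is at crop (346,216) and the pivot at crop (81,229). I'll check the angle before handing in.

Run:
```python
from h import *
from plant import workorder
pose=load("w8")[2]; c=lambda u,v:(140+u/3-.33,90+v/3-.33)
pin=onplane("wrist",c(346,216),.06,pose)[0]; pv=onplane("wrist",c(81,229),.0275,pose)[0]
d=(pin-pv)[:2]; q=np.arctan2(d[1],d[0])-np.radians(96.2); print(bay(pin),bay(pv),np.linalg.norm(d),"latch",q)
if abs(q)<.05: print(workorder.job_done())
```

```text
(np.float64(-42.8), np.float64(29.6)) (np.float64(-43.1), np.float64(-62.3)) 0.09192702457473596 latch -0.003733623459486912
the job is handed in; nothing more can be done
None
```

I handed the job in at about 21 s: the 40 mm battery is home against the end stop, and the last picture puts the latch bar shut within about 0.004 rad; no verdict came back.

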